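Feed the sanding sled along the fence with a push stick

TASK

Pick up the wooden push stick (its nose fits the notch at the metal sled's corner) and with it press the sled flush against the plywood face of the fence before it comes onto the dark strip. Then feed the sled slowly along the fence to the end stop, moving it with the stick only and keeping it pressed lightly but steadily on the fence (a few newtons, never hard) all the way until it rests gently against the stop. Finally lay the stick back down flat on the green mat, off the jig, without disturbing the sled, the paint jars or the black tub.

Things in the scene. Friction and masses are not known exactly. Their poses are not given: they have to be found in the camera images.
- jig: Sanding jig, fixed: plywood board 150 mm (local x) by 360 mm (local y), 12 mm thick, on the green mat (mat top at z = 3 mm). Origin: centre of its underside; z up. The fence stands along its +x side; the sled is fed towards local -y. A dark worn-smooth strip lies on the board from y = -5 to -160 mm.
- fence: Fence on the jig: aluminium rail 12 x 360 x 30 mm and, 0 to 20 mm before it, a rigid plywood facing on screws that guides the sled. The facing looks to jig -x; at its stop end (jig y = -160) it lies at jig x = 45 mm, at y = +100 anywhere from 37 to 53, straight between: not measured, feel for it. Bear on it with 20 N at most. Origin: rail's underside centre, jig (69, 0, 12).
- stop: Rigid aluminium end stop on the jig, 115 x 20 x 30 mm, along the jig's local x; the face that the sled meets looks to the jig's +y and lies at jig y = -160 mm. Origin: centre of its underside, at jig (-13.5, -170, 12) mm; axes as the jig's. The sled must not bear on it with more than 20 N.
- home (a point): Fixed point on the jig, at jig (13, -105, 24) mm: where sled_center is, within 2 mm, when the sled lies flush on the fence and against the stop.
- sled: Aluminium sled, loose on the jig's board: L-shaped block 64 (local x) x 110 (local y) x 24 mm, a black model tub and a brass knob on top (44 mm high in all), 0.22 to 0.45 kg, drag varies (1 to 3.5 N). Origin: centre of its underside. Its +x side goes on the fence, its -y end leads. It starts 10 to 50 mm off the fence, up to 8 degrees askew, its centre at jig y = 85 to 110 mm.
- sled_center (a point): Middle of the sled's outline (64 x 110 mm), 12 mm above its underside; axes as the sled's. When it is at jig y = +50 mm, the sled's leading end comes onto the dark strip.
- notch (a point): Inner corner of a square-cornered notch, 36 (x) x 67 (y) mm, cut through the full height of the sled's rear near corner (-x, +y), so that the sled is L-shaped: at sled (+4, -12, 12) mm. One notch face looks to the sled's +y (push along), one to -x (press to the fence). A nose in this corner that presses to +x turns the sled flush on the fence by itself.
- stick: Wooden push stick, loose, lying on the mat: a bar 160 mm long (local x), 18 mm wide, 22 mm high, with a raised grip block 60 x 18 mm on it (top at 51 mm) and a narrower nose (12 mm wide, half-round end) at its +x end; 80 g. Origin: on the underside, below the middle of the grip. The nose ends 105 mm ahead (+x) of the origin, the tail 55 mm behind.
- stick_grip (a point): Middle of the stick's grip, 34 mm above its underside, over the body's origin; take it across its 18 mm width. Axes as the stick's.
- stick_nose (a point): Centre of the nose's rounding, 99 mm ahead of the grip along local x and 11 mm above the underside; the nose's end is a vertical half cylinder of 6 mm radius about it.
- jar_a_center (a point): Middle of a paint jar with a black cap, 42 mm across, 60 mm high. Leave alone.
- jar_b_center (a point): Middle of another paint jar of the same kind. Leave alone.
- tub_center (a point): Middle of a loose black model tub, 75 x 110 x 22 mm, lying on the mat. Leave alone.
Mind the look-alikes: they are no part of the job. Of the things shaped like the stick, the wooden one is meant.

How it is judged:
On the way, in this order (a step that is already met when the one before it is completed fails the run):
1. with the stick, the sled is pressed flush on the fence before it comes onto the dark strip (x of sled in the frame of jig above 0.002 m and angle between the y axis of sled and the y axis of jig, either way round below 0.06 rad and y of sled in the frame of jig above 0.05 m and contact force between sled and fence above 1 N and contact force between stick and sled above 0.5 N), for 0.2 s.
2. first third of the feed: the sled is driven by the stick, lying along the fence and pressed on it (x of sled in the frame of jig above 0.002 m and angle between the y axis of sled and the y axis of jig, either way round below 0.06 rad and y of sled in the frame of jig between 0 and 0.045 m and contact force between sled and fence above 1 N and contact force between stick and sled above 0.5 N), for 0.25 s.
3. second third of the feed: the sled is driven by the stick, lying along the fence and pressed on it (x of sled in the frame of jig above 0.002 m and angle between the y axis of sled and the y axis of jig, either way round below 0.06 rad and y of sled in the frame of jig between -0.045 and 0 m and contact force between sled and fence above 1 N and contact force between stick and sled above 0.5 N), for 0.25 s.
4. last third of the feed: the sled is driven by the stick, lying along the fence and pressed on it (x of sled in the frame of jig above 0.002 m and angle between the y axis of sled and the y axis of jig, either way round below 0.06 rad and y of sled in the frame of jig between -0.09 and -0.045 m and contact force between sled and fence above 1 N and contact force between stick and sled above 0.5 N), for 0.25 s.
5. the stick holds the sled against the stop and on the fence (x of sled in the frame of jig above 0.0085 m and angle between the y axis of sled and the y axis of jig, either way round below 0.06 rad and y of sled in the frame of jig below -0.1015 m and contact force between sled and stop above 0.5 N and contact force between sled and fence above 0.5 N and contact force between stick and sled above 0.5 N), for 0.1 s.
At the end, for the whole second after the job is handed in: The sled lies at rest flush on the fence (within 3 mm, and within 0.06 rad of the jig's own direction) and against the stop (within 4 mm); the stick lies released, flat and at rest on the mat, off the jig (x of sled in the frame of jig between 0.0085 and 0.018 m and angle between the y axis of sled and the y axis of jig, either way round below 0.06 rad and y of sled in the frame of jig between -0.108 and -0.101 m and angle between sled's own z axis and vertical below 0.05 rad and linear speed of each of sled, stick below 0.01 m/s and angle between stick's own z axis and vertical below 0.06 rad and height (world z) of stick_grip below 0.041 m); the robot touches nothing.
It fails at once if the sled is pressed on the fence or the stop with more than 20 N (contact force between sled and fence above 20 N or contact force between sled and stop above 20 N).
It fails at once if the sled strays from the fence (5 to 10 mm, or 0.1 rad askew on the jig) when it is on the dark strip (y of sled in the frame of jig below 0.045 m and (x of sled in the frame of jig below 0.003 m or angle between the y axis of sled and the y axis of jig, either way round above 0.1 rad)).
It fails at once if the robot itself touches the sled (contact force between any of the fingers, the arm and sled above 0.5 N).
It fails at once if a paint jar or the black tub is moved by more than 10 mm (distance of any of jar_a_center, jar_b_center, tub_center from where it was at the start of the episode above 0.01 m).
It also fails if it takes over 72 s, if anything falls off the work surface, if the arm or the gripper's body presses on something with over 40 N, if the wrist force passes 120 N, or if a joint passes its speed limit or range.

ROBOT

A 6-joint arm with a two-finger parallel gripper is mounted at the origin on the work surface. World frame = base frame: x ahead of the robot, y to its left, z up, the work surface at z = 0. Lengths are in m, angles in rad, forces in N, time in s.
With the tool pointing down it reaches from about 0.275 to 0.875 m from the base axis. Payload 12.5 kg.
Tool frame: the origin (TCP) lies at the very end of the fingers, on their centre line; the grasp point (between the pads) lies 19 mm behind it; z points along the fingers, y is the line along which they close (so a half turn about z gives the same grasp; the last joint's range is limited). The gripper opens to 85 mm and grips with 20 to 120 N. Pads are 22 mm wide; open, the fingers measure 114 mm over their backs; the gripper's body (76 mm by 85 mm) begins 54 mm behind the grasp point. The pads swing forward as they close: fully open they stand 13 mm farther back than shut.
Start: joints at [-1.258, 0.351, 1.652, -0, 1.139, -0.085], TCP at [0.213, -0.507, 0.231] pointing down, gripper open.
Joint ranges: [-2.75, 2.75], [-0.79, 2.1], [0.01, 2.65], [-1.57, 4.71], [0.07, 3.14], [-2.87, 2.87]. Speed limits (rad/s): [2.22, 2.22, 2.79, 3.14, 3.14, 3.14].

INTERFACE

Orientations are given as a 3x3 rotation matrix whose columns are the frame's x, y, z axes.
In Python, from bench import manip gives the robot as it stands. Calls block until the motion is done:
- manip.move_ptp(position, orientation): joint-space move of the TCP to a pose.
- manip.move_l(position, attitude=None, max_speed=0.15): straight line of the TCP; attitude=None keeps the orientation; max_speed is the mean speed in m/s.
- manip.move_j(angles): joint-space move.
- manip.set_gripper(opening, effort=None): opening from 0.0 (shut) to 1.0 (fully open); effort is the grip in N (None keeps the last); returns when the fingers have stopped.
- manip.dwell(seconds).
- manip.inverse_kinematics(position, orientation): joint angles nearest the present ones, or None.
- manip.grab_frame(name): name is "side" or "top"; returns (picture, depth): 420x560x3 uint8, red, green, blue; 420x560 float32, m along the optical axis (not along the pixel's ray), 0 where there is no reading.
- manip.get_calibration(name): a dict with "camera_matrix" (3x3 intrinsics, pixels), "R" (3x3) and "t" (3): a world point X has camera coordinates R X + t. Camera axes: x right, y down, z forward; pixel columns grow to the right and rows downward; lengths in m; the calibration is good to about 2 mm. A picture is of the moment at which its call begins. get_calibration takes no time and is no camera call.
A pose or a line that the arm cannot do raises manip.Unreachable and nothing moves.
- manip.sign_off(): hands the job in; it is judged then, once.
Trained networks look in the newest picture that a camera, given by its name, has taken for a name from the list of things; names that differ only in an ending like _2 or _b are one class to them, and where a whole thing is asked for, a point or a joint stands for the part that bears it (a point fixed in the world has none). Each returns a list of dicts, best first, with "confidence" (0 to 1); they miss things now and then, are a little off and sometimes report something else, mostly with a low value. They report only what shows in the picture. A call takes as long as a camera call. They do not tell look-alikes from the thing itself.
- manip.look_for(camera, name): "at" ([x, y, z] in m, in world coordinates, good to about 4 mm: the middle of the surface that is visible of it).
Readings, each from a call of its own:
- manip.current_time(): time.
- manip.current_qpos(): joint angles.
- manip.current_joint_vel(): joint speeds.
- manip.current_joint_torque(): joint torques, N m.
- manip.current_ee_pos(): TCP position.
- manip.current_tcp_rot(): TCP orientation.
- manip.current_force(): force on the tool from outside, world axes, zero at the start.
- manip.current_ft_torque(): the same for the moment, N m.
- manip.current_grip_width(): opening from 0.0 (shut) to 1.0 (fully open).
- manip.current_grip_force(): force on a finger pad.
Only numpy, scipy, OpenCV 4.12 (cv2) and the standard library are available. Lean on these libraries where they do the work, as an engineer would, in place of code of your own. Each camera call takes 0.05 s, during which the arm holds its last target. There are 200 camera calls.

## Working session

There is one attempt and no reset: what is moved stays moved. The work goes in short steps, each a Python script; the robot and the scene stay as the last script left them, time stands still between calls to the robot, and variables do not carry over. Pictures are saved under pics/ and viewed, at most 10 in all, crops included, and the job is handed in when it is done.

```bash
mkdir -p pics; ls; python3 - <<'E'
from bench import manip
import cv2,numpy as np
for c in("top","side"):
    im,d=manip.grab_frame(c); cv2.imwrite(f"pics/{c}0.png",im[:,:,::-1]); np.savez(f"{c}0.npz",im=im,d=d)
    K=manip.get_calibration(c); print(c,K["camera_matrix"].tolist(),K["R"].round(3).tolist(),K["t"].round(3).tolist())
    for n in("jig","fence","stop","sled","stick","stick_grip","stick_nose","notch","jar_a_center","tub_center"):
        print(n,[(np.round(r["at"],3).tolist(),round(r["confidence"],2)) for r in manip.look_for(c,n)][:4])
print(manip.current_time())
E
```

```text
pics
top [[470.18284029183644, 0.0, 279.24153241239424], [0.0, 470.18284029183644, 206.4346264520894], [0.0, 0.0, 1.0]] [[0.073, -0.997, 0.002], [-0.977, -0.072, -0.2], [0.199, 0.013, -0.98]] [0.07, 0.613, 1.478]
jig [([0.576, -0.1, 0.011], 0.55), ([0.408, -0.38, 0.062], 0.18)]
fence [([0.637, -0.094, 0.047], 0.94)]
stop [([0.536, -0.246, 0.042], 0.63)]
sled [([0.58, 0.001, 0.038], 0.89)]
stick [([0.393, 0.61, 0.022], 0.69), ([0.46, 0.344, 0.024], 0.57)]
stick_grip [([0.462, 0.34, 0.021], 0.77), ([0.398, 0.608, 0.023], 0.69)]
stick_nose [([0.574, -0.103, 0.012], 0.63), ([0.467, 0.344, 0.024], 0.6), ([0.399, 0.614, 0.019], 0.55)]
notch [([0.585, 0.009, 0.039], 0.56)]
jar_a_center [([0.803, 0.084, 0.063], 0.51)]
tub_center [([0.702, 0.321, 0.017], 0.68)]
side [[525.1486657962238, 0.0, 275.94834223413363], [0.0, 525.1486657962238, 200.61666704451588], [0.0, 0.0, 1.0]] [[-0.982, -0.19, -0.009], [-0.132, 0.714, -0.688], [0.137, -0.674, -0.726]] [0.601, 0.056, 1.564]
jig [([0.579, -0.092, 0.016], 0.66)]
fence [([0.639, -0.065, 0.041], 0.61)]
stop [([0.547, -0.238, 0.041], 0.88), ([0.807, 0.1, 0.049], 0.53)]
sled [([0.585, 0.008, 0.04], 0.58), ([0.639, -0.067, 0.043], 0.54)]
stick [([0.403, 0.63, 0.022], 0.91), ([0.464, 0.362, 0.024], 0.82)]
stick_grip [([0.468, 0.365, 0.025], 0.96), ([0.399, 0.618, 0.024], 0.68)]
stick_nose [([0.463, 0.359, 0.025], 0.8), ([0.402, 0.62, 0.022], 0.78)]
notch [([0.582, 0.009, 0.043], 0.63)]
jar_a_center [([0.805, 0.1, 0.048], 0.57), ([0.462, 0.361, 0.022], 0.33)]
tub_center [([0.703, 0.313, 0.016], 0.8)]
1.1
```

View pics/top0.png

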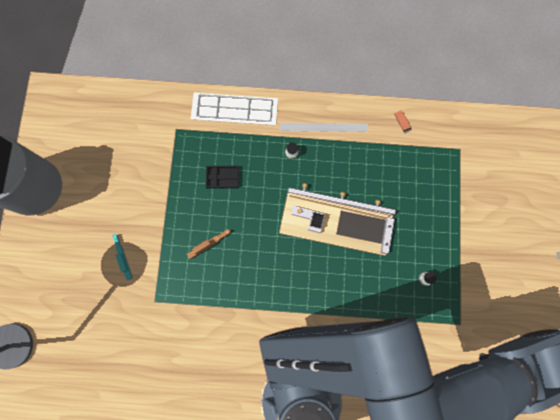

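View pics/side0.png

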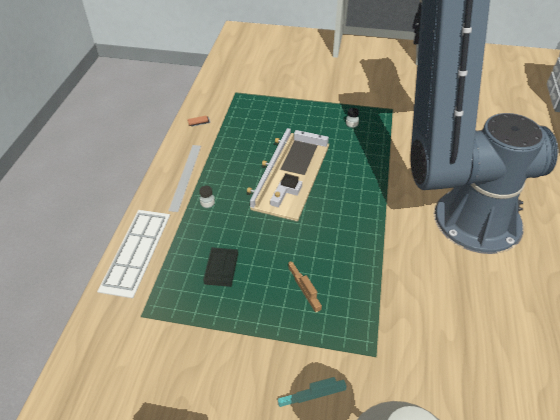

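```bash
cat > h.py <<'E'
import numpy as np,cv2
from bench import manip
def cloud(c,im,d):
    k=manip.get_calibration(c);K=k["camera_matrix"];R=np.array(k["R"]);t=np.array(k["t"])
    v,u=np.mgrid[:420,:560]; P=np.stack([(u-K[0][2])/K[0][0]*d,(v-K[1][2])/K[1][1]*d,d],-1)
    return (P-t)@R
def proj(c,X):
    k=manip.get_calibration(c);p=np.array(k["camera_matrix"])@(np.array(k["R"])@np.array(X).T+np.array(k["t"])[:,None]);return (p[:2]/p[2]).T
E
python3 - <<'E'
from h import *
for c,r1,r2 in(("top",(180,260,270,410),(220,265,180,240)),("side",(120,225,240,340),(255,315,280,330))):
    z=np.load(f"{c}0.npz");im,d=z["im"],z["d"];P=cloud(c,im,d)
    hsv=cv2.cvtColor(im,cv2.COLOR_RGB2HSV)
    h=P[...,2]; m=(np.abs(P[...,0]-.57)<.16)&(np.abs(P[...,1]+.09)<.25)&(d>0)
    print(c,"mat z",np.median(h[(hsv[...,0]>60)&(hsv[...,0]<95)&(hsv[...,1]>90)&m]))
    for lo,hi in((.009,.07),(.010,.02),(.033,.055)):
        q=P[m&(h>lo)&(h<hi)]; q=q[:,:2].astype(np.float32)
        print(lo,hi,len(q),cv2.minAreaRect(q*1000))
    s=(np.abs(P[...,0]-.465)<.12)&(np.abs(P[...,1]-.345)<.12)&(h>.009)
    q=P[s];print("stick",len(q),cv2.minAreaRect(q[:,:2].astype(np.float32)*1000),q[:,2].max())
    hi=q[q[:,2]>.04];print("grip",len(hi),hi.mean(0),cv2.minAreaRect(hi[:,:2].astype(np.float32)*1000))
    w=cv2.resize(im[r1[0]:r1[1],r1[2]:r1[3]],None,fx=4,fy=4,interpolation=2)
    w2=cv2.resize(im[r2[0]:r2[1],r2[2]:r2[3]],None,fx=4,fy=4,interpolation=2)
    H=np.zeros((w.shape[0]+w2.shape[0],max(w.shape[1],w2.shape[1]),3),np.uint8);H[:w.shape[0],:w.shape[1]]=w;H[w.shape[0]:,:w2.shape[1]]=w2
    cv2.imwrite(f"pics/{c}_crop.png",H[:600,:,::-1])
E
```

```text
top mat z 0.003198146354973721
0.009 0.07 5424 ((569.4063720703125, -90.15531921386719), (499.3079833984375, 318.0831604003906), 89.93914794921875)
0.01 0.02 3098 ((569.5078735351562, -90.15542602539062), (499.3079833984375, 317.88018798828125), 89.93914794921875)
0.033 0.055 1458 ((593.836669921875, -82.43669128417969), (363.76190185546875, 165.088134765625), 80.12926483154297)
stick 563 ((465.41400146484375, 344.48150634765625), (238.27195739746094, 238.98794555664062), 0.4807198941707611) 0.06497946610339217
grip 114 [0.45806993 0.35738395 0.05357761] ((458.39984130859375, 357.9713439941406), (19.206096649169922, 59.489662170410156), 36.93637466430664)
side mat z 0.003685114009483222
0.009 0.07 4467 ((569.694091796875, -92.01547241210938), (494.5732421875, 317.19586181640625), 89.36211395263672)
0.01 0.02 2413 ((567.90087890625, -93.78076171875), (484.2916259765625, 315.350341796875), 89.97509765625)
0.033 0.055 1374 ((603.1051025390625, -83.33493041992188), (375.8668212890625, 162.20428466796875), 76.19132232666016)
stick 605 ((469.0486755371094, 343.58746337890625), (236.93072509765625, 230.5634002685547), 89.79723358154297) 0.05995998235598492
grip 180 [0.45844601 0.36169697 0.05222017] ((458.4142150878906, 359.1558837890625), (19.288476943969727, 62.3940544128418), 37.586238861083984)
```

View pics/top_crop.png

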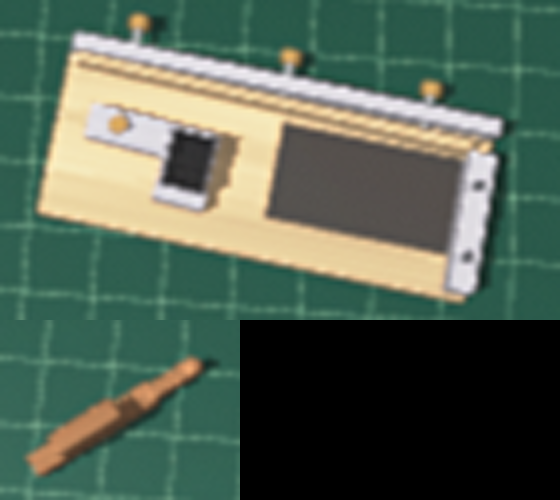

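View pics/side_crop.png

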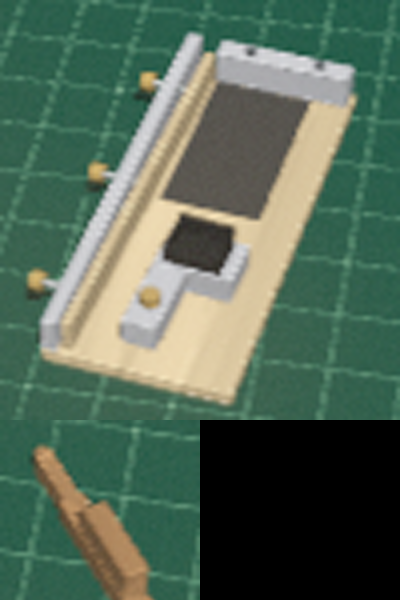

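```bash
cat > fit.py <<'E'
from h import *
from scipy.optimize import least_squares
T=np.array
def pose(p,L,z):
    L=T(L,float)/1000;c,s=np.cos(p[2]),np.sin(p[2]);return np.c_[p[0]+c*L[:,0]-s*L[:,1],p[1]+s*L[:,0]+c*L[:,1],L[:,2]+z]
def fit(obs,p0,z):
    def res(p): return np.concatenate([(proj(c,pose(p,[l for l,_ in o],z))-T([T(x)/4+off for _,x in o])).ravel() for c,off,o in obs])
    r=least_squares(res,p0,loss="soft_l1",f_scale=.7);return r.x,res(r.x).round(1).reshape(-1,2).tolist()
to,so=T([270,180.])-.4,T([240,120.])-.4
jig=[("top",to,[((75,180,42),(77,33)),((63,180,42),(74,48)),((75,-180,42),(503,120)),((63,-180,42),(500,136)),((-75,180,12),(39,212)),((-75,-180,12),(464,301)),
 ((-71,-160,42),(447,291)),((44,-160,42),(468,151))]),
 ("side",so,[((-75,180,12),(235,400)),((75,180,12),(42,352)),((-71,-160,42),(350,81)),((44,-160,42),(218,58)),((44,-180,42),(224,42)),((-75,-160,12),(340,120))])]
sl=[("top",to,[((32,55,24),(91,104)),((4,55,24),(85,137)),((-32,-12,24),(153,200)),((-32,-55,24),(205,211)),((4,-12,24),(161,153))]),
 ("side",so,[((32,55,24),(122,319)),((4,55,24),(152,327)),((-32,-12,24),(234,271)),((-32,-55,24),(248,244))])]
J,r=fit(jig,[.57,-.09,-.12],.003);print("jig",J,r)
S,r=fit(sl,[.58,0,-.2],.015);print("sled",S,r)
c,s=np.cos(J[2]),np.sin(J[2]);Rj=T([[c,-s],[s,c]])
print("sled in jig",(S[:2]-J[:2])@Rj*1000,np.degrees(S[2]-J[2]))
np.savez("poses.npz",J=J,S=S)
so2=T([255,280.])-.4;st2=T([180,220.])-.4
k=[("top",st2,[((105,0,11),(205,44)),((-55,9,22),(27,140)),((-55,-9,22),(42,153))])]
K,r=fit(k,[.458,.358,-.93],.003);print("stick",K,r)
e=K[2]
for sgn in(0,np.pi):
    a=e+sgn;R=T([[np.cos(a),np.sin(a),0],[np.sin(a),-np.cos(a),0],[0,0,-1]])
    for p in((.458,.358,.018),(.53,.08,.03),(.5,-.11,.03),(.4,.05,.03)): print(sgn,p,manip.inverse_kinematics(p,R))
E
python3 fit.py
```

```text
jig [ 0.57555454 -0.07885652 -0.13556621] [[-0.5, 0.3], [-0.5, -0.1], [-0.5, 0.5], [-0.3, -0.0], [-0.4, 0.4], [-0.1, 0.5], [0.3, -0.4], [0.8, 0.5], [-0.9, -0.6], [-0.1, -0.3], [-0.6, 0.3], [-0.5, -0.7], [-0.3, -0.3], [2.5, -2.3]]
sled [ 0.57581654  0.02103216 -0.17037908] [[0.6, 0.1], [0.1, -0.1], [0.3, -0.6], [0.0, -0.2], [0.8, 0.7], [-0.3, 0.4], [0.9, 0.8], [-0.8, 2.7], [0.2, 0.2]]
sled in jig [-13.24048997  99.00761085] -1.994630821502083
stick [ 0.45882171  0.35605591 -0.9316341 ] [[-0.3, 0.1], [0.8, -0.8], [-0.2, 0.6]]
0 (0.458, 0.358, 0.018) None
0 (0.53, 0.08, 0.03) [ 6.29501401e-02  6.18730189e-01  1.82164641e+00 -4.44089210e-16
  7.01216049e-01  2.56538057e+00]
0 (0.5, -0.11, 0.03) [-3.07503590e-01  5.89027406e-01  1.88485974e+00 -4.44089210e-16
  6.67705504e-01  2.19492684e+00]
0 (0.4, 0.05, 0.03) [ 8.74533145e-03  4.62755585e-01  2.15716264e+00 -4.44089210e-16
  5.21674432e-01  2.51117576e+00]
3.141592653589793 (0.458, 0.358, 0.018) [ 5.83380663e-01  6.96732121e-01  1.70029733e+00 -4.44089210e-16
  7.44563206e-01 -5.57815595e-02]
3.141592653589793 (0.53, 0.08, 0.03) [ 6.29501401e-02  6.18730189e-01  1.82164641e+00 -4.44089210e-16
  7.01216049e-01 -5.76212082e-01]
3.141592653589793 (0.5, -0.11, 0.03) [-3.07503590e-01  5.89027406e-01  1.88485974e+00 -4.44089210e-16
  6.67705504e-01 -9.46665813e-01]
3.141592653589793 (0.4, 0.05, 0.03) [ 8.74533145e-03  4.62755585e-01  2.15716264e+00 -4.44089210e-16
  5.21674432e-01 -6.30416891e-01]
```

```bash
cat >> h.py <<'E'
E0=-0.9316
a=E0+np.pi;R=np.array([[np.cos(a),np.sin(a),0],[np.sin(a),-np.cos(a),0],[0,0,-1]])
u=np.array([np.cos(E0),np.sin(E0)])   # stick direction
J=np.array([.57555,-.07886,-.13557]);c_,s_=np.cos(J[2]),np.sin(J[2]);Rj=np.array([[c_,-s_],[s_,c_]])
def j2w(p): return J[:2]+Rj@(np.array(p)/1000)
def w2j(p): return (np.array(p[:2])-J[:2])@Rj*1000
def nose_to_tcp(pj,z): return np.r_[j2w(pj)-.099*u,z]
def nose(): return w2j(manip.current_ee_pos()[:2]+.099*u)
def F():
    f=np.array(manip.current_force());return np.r_[f[:2]@Rj,f[2]]
E
python3 - <<'E'
from h import *
g=[.4586,.3570]
manip.move_ptp([*g,.12],R);manip.move_l([*g,.018],max_speed=.12)
print(manip.current_time());manip.set_gripper(0.,effort=100);print(manip.current_grip_width(),manip.current_grip_force(),F(),manip.current_time())
manip.move_l([*g,.10]);print(manip.current_ee_pos(),F(),manip.current_time())
for c in("top","side"):
    im,d=manip.grab_frame(c);q=proj(c,[np.r_[np.array(g)+u*.105,.093+.003]])[0]
    x,y=q.astype(int);w=cv2.resize(im[y-40:y+40,x-50:x+50],None,fx=4,fy=4,interpolation=2);cv2.drawMarker(w,tuple(((q-[x-50,y-40])*4+2).astype(int).tolist()),(255,0,0),0,14,1)
    cv2.imwrite(f"pics/lift_{c}.png",w[:,:,::-1])
a=cv2.imread("pics/lift_top.png");b=cv2.imread("pics/lift_side.png");cv2.imwrite("pics/lift.png",np.hstack([a,b]))
E
```

```text
5.2667
0.19275405641847496 97.87531067733653 [-0.64769004 -0.75806763  3.89605735] 5.9
[0.45813497 0.35667618 0.09917456] [ 0.33251231  0.04412828 -0.17555822] 6.6
```

View pics/lift.png

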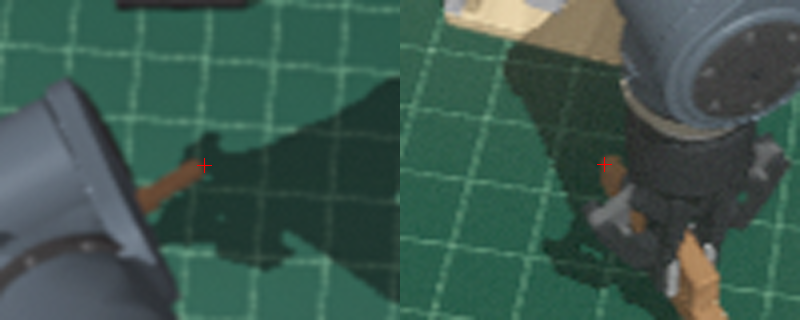

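```bash
python3 - <<'E'
from h import *
Z=.034
manip.move_ptp(nose_to_tcp((-27,112),.10),R);manip.move_l(nose_to_tcp((-27,112),Z),max_speed=.1)
manip.dwell(.2)
f=np.array([F() for _ in range(1)]);print("t",manip.current_time(),nose(),manip.current_ee_pos()[2],f)
B=[]
for i in range(5): manip.dwell(.04);B.append(F())
B=np.array(B);print(B.round(2).tolist());b=B.mean(0);np.save("b.npy",b)
t0=manip.current_time();manip.move_l(nose_to_tcp((-22,98),Z),max_speed=.06);print("dt",manip.current_time()-t0,(F()-b).round(2),nose())
x,y=-22.,98.
for i in range(14):
    y-=1;manip.move_l(nose_to_tcp((x,y),Z),max_speed=.03);f=F()-b
    print(round(manip.current_time(),2),(x,y),nose().round(1),f.round(2))
    if f[1]>1.: break
E
```

```text
t 8.675 [-26.67153695 112.11913468] 0.03456389862374254 [[-0.14542801 -0.23957916 -1.25536428]]
[[0.64, -0.36, -0.76], [-1.02, 0.21, -1.05], [0.18, -0.58, -1.43], [0.33, 0.78, -1.59], [0.43, -0.93, -1.25]]
dt 0.40000000000000036 [-0.9   0.34  0.86] [-21.87028395  97.54124244]
9.53 (-22.0, 97.0) [-22.1  97.1] [-0.35  0.4   0.02]
9.78 (-22.0, 96.0) [-22.  96.] [-0.44  0.56  0.31]
10.03 (-22.0, 95.0) [-22.   94.9] [-0.9   1.02  0.51]
```

```bash
cat >> h.py <<'E'
Z=.034
def Fm(n=6):
    r=[]
    for _ in range(n): r.append(F());manip.dwell(.01)
    return np.mean(r,0)-np.load("b.npy")
E
python3 - <<'E'
from h import *
print([F().round(2).tolist() for _ in range(3)],manip.current_time())
b=np.load("b.npy")
x,y=-22.,95.
for i in range(3):
    y-=1;manip.move_l(nose_to_tcp((x,y),Z),max_speed=.03)
    f=Fm();print(round(manip.current_time(),2),(x,y),f.round(2))
    if f[1]>1: break
for i in range(20):
    x+=1;manip.move_l(nose_to_tcp((x,y),Z),max_speed=.03);f=Fm(4)
    print(round(manip.current_time(),2),(x,y),nose().round(1),f.round(2))
    if f[0]<-3.: break
E
```

```text
[[-0.78, 0.85, -0.7], [-0.78, 0.85, -0.7], [-0.78, 0.85, -0.7]] 10.0333
10.33 (-22.0, 94.0) [0.25 0.38 0.38]
10.63 (-22.0, 93.0) [0.29 0.33 0.41]
10.93 (-22.0, 92.0) [-0.24  1.35  0.82]
11.22 (-21.0, 92.0) [-21.  92.] [-0.21  1.5   0.1 ]
11.5 (-20.0, 92.0) [-19.9  92. ] [-0.46  1.7   0.28]
11.78 (-19.0, 92.0) [-18.9  92. ] [-0.07  1.04 -0.  ]
12.07 (-18.0, 92.0) [-17.9  92. ] [0.68 0.48 0.61]
12.35 (-17.0, 92.0) [-17.  92.] [-0.05  0.27  0.73]
12.63 (-16.0, 92.0) [-16.  92.] [-0.04  0.19  0.25]
12.92 (-15.0, 92.0) [-14.9  92. ] [-0.06  0.21  0.67]
13.2 (-14.0, 92.0) [-14.3  92. ] [-2.1   1.    1.64]
13.48 (-13.0, 92.0) [-13.2  92. ] [-3.81  1.11  1.32]
```

```bash
python3 - <<'E'
from h import *
x,y=-13.,92.
while x<24:
    x+=2 if x<1 else .7;manip.move_l(nose_to_tcp((x,y),Z),max_speed=.03);f=Fm(3)
    print(round(manip.current_time(),2),round(x,1),nose().round(1),f.round(2))
    if x>1 and f[0]<-5.5: break
f=Fm(8);print(manip.current_time(),f,nose(),manip.current_grip_width())
E
```

```text
13.76 -11.0 [-10.7  92. ] [-2.11 -0.04 -0.37]
14.03 -9.0 [-8.7 92. ] [-1.94 -0.26  0.11]
14.31 -7.0 [-6.8 92. ] [-1.19 -0.48 -0.23]
14.58 -5.0 [-4.8 92. ] [-1.64 -0.25  0.02]
14.86 -3.0 [-2.8 92. ] [-1.92 -0.25  0.15]
15.13 -1.0 [-0.8 92. ] [-1.58 -0.42  0.3 ]
15.41 1.0 [ 1.2 92. ] [-1.56 -0.58  0.02]
15.68 1.7 [ 1.7 92. ] [-2.95 -0.37  0.66]
15.96 2.4 [ 2.4 92. ] [-2.8  -0.52  0.86]
16.23 3.1 [ 3.2 92. ] [-2.81  0.59  0.04]
16.51 3.8 [ 3.9 92. ] [-3.01  0.24  0.06]
16.78 4.5 [ 4.6 92. ] [-2.51  0.39  0.81]
17.06 5.2 [ 5.3 92. ] [-2.62 -0.31  0.15]
17.33 5.9 [ 6. 92.] [-2.49 -0.63  0.69]
17.61 6.6 [ 6.7 92. ] [-2.52 -0.11  0.38]
17.88 7.3 [ 7.4 92. ] [-2.78  0.55  0.67]
18.16 8.0 [ 8.1 92. ] [-2.6   0.14  0.87]
18.43 8.7 [ 8.8 92. ] [-2.63  0.12  0.74]
18.71 9.4 [ 9.5 92. ] [-2.95 -0.2   0.81]
18.98 10.1 [10.2 92. ] [-2.51 -0.23  0.75]
19.26 10.8 [10.9 92. ] [-2.39  0.75  0.62]
19.53 11.5 [11.6 92. ] [-3.03 -0.16  0.15]
19.81 12.2 [12.3 92. ] [-3.2   0.06  0.61]
20.08 12.9 [13. 92.] [-2.65 -0.15  0.94]
20.36 13.6 [13.5 92. ] [-4.21  0.01  1.37]
20.63 14.3 [14.1 91.9] [-5.22 -0.79  1.77]
20.91 15.0 [14.9 91.9] [-4.53 -1.41  0.65]
21.18 15.7 [15.7 91.9] [-3.51 -1.73  0.76]
21.46 16.4 [16.5 92. ] [-4.08 -1.76  0.84]
21.73 17.1 [17.2 92. ] [-3.39 -1.86  0.1 ]
22.01 17.8 [17.9 92. ] [-3.76 -1.61  0.71]
22.28 18.5 [18.4 92. ] [-4.36 -1.11  0.65]
22.56 19.2 [18.5 92.1] [-7.55 -0.06  3.02]
22.625 [-7.9342508   0.31231282  3.08661318] [18.56705599 92.13771217] 0.19774784401569276
```

```bash
cat >> h.py <<'E'
def feed(x,y,yend,step,slope=.033,tgt=5.,k=.07,fystop=99,pr=1):
    f=Fm(4);fx=f[0];i=0
    while y>yend:
        dx=np.clip(k*(tgt+fx),-.4,.25)
        y-=step;x+=dx-slope*step
        manip.move_l(nose_to_tcp((x,y),Z),max_speed=.03);f=Fm(4);fx=.4*fx+.6*f[0];i+=1
        if i%pr==0:print(round(manip.current_time(),2),round(x,2),round(y,1),nose().round(1),f.round(1))
        if f[0]<-10.5 or f[1]>11 or f[1]>fystop: print("STOP");break
    return x,y
E
python3 - <<'E'
from h import *
manip.dwell(.2);print(feed(19.2,92.,60,2.5),manip.current_time())
E
```

```text
23.14 18.91 89.5 [18.2 90.3] [-8.3  5.8  1.9]
23.43 18.61 87.0 [18.1 88. ] [-7.9  7.3  1.6]
23.71 18.32 84.5 [18.  85.4] [-6.2  6.6  1.5]
23.99 18.11 82.0 [17.9 82.8] [-5.9  5.2  0.8]
24.27 17.93 79.5 [17.8 80.2] [-5.1  4.8  0.1]
24.56 17.81 77.0 [17.8 77.6] [-4.8  4.8  0.1]
24.84 17.72 74.5 [17.7 75.1] [-4.6  4.4 -0.1]
25.12 17.65 72.0 [17.6 72.6] [-4.4  3.9 -0.3]
25.41 17.6 69.5 [17.6 70.1] [-4.3  4.2 -0.2]
25.69 17.56 67.0 [17.5 67.6] [-4.3  4.4  0.1]
25.98 17.53 64.5 [17.5 65.1] [-4.5  4.4 -0.4]
26.26 17.48 62.0 [17.4 62.6] [-4.6  4.7 -0.1]
26.54 17.43 59.5 [17.4 60.1] [-4.6  4.4 -0.4]
(np.float64(17.431379081250675), 59.5) 26.5417
```

```bash
python3 - <<'E'
from h import *
o=[]
for c,(r0,r1,q0,q1) in(("top",(175,265,265,415)),("side",(110,230,230,350))):
    im,_=manip.grab_frame(c);w=cv2.resize(im[r0:r1,q0:q1],(450,360) if c=="top" else (350,360),interpolation=2);o.append(w)
cv2.imwrite("pics/feed1.png",np.hstack(o)[:,:,::-1])
E
```

```text
(no output)
```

View pics/feed1.png

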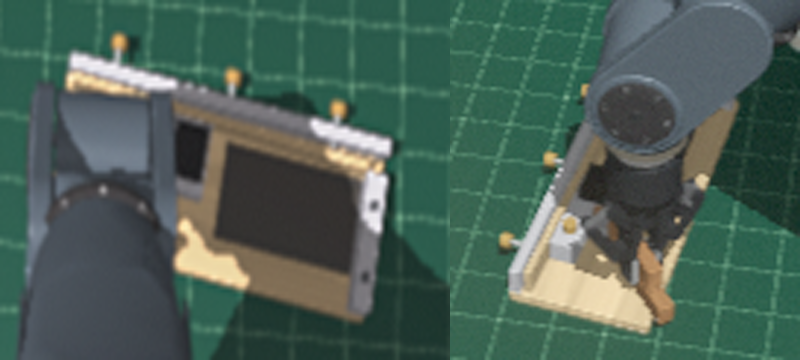

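The pictures show the sled lying along the facing: its front tub is at about (192,150) left, the rear leg at about (568,240) right. It is still short of the dark strip, which starts at column 220.

```bash
python3 - <<'E'
from h import *
x,y=feed(17.43,59.5,-101,2.5,slope=.024,pr=3)
np.save("xy.npy",[x,y]);print(x,y,manip.current_time())
E
```

```text
27.52 17.31 52.0 [17.2 52.6] [-5.4  4.8  0.5]
28.38 17.12 44.5 [17.  45.1] [-4.6  5.  -0. ]
29.23 17.0 37.0 [16.9 37.6] [-5.2  4.8 -0.2]
30.07 16.83 29.5 [16.7 30.1] [-4.8  5.   0.3]
30.93 16.64 22.0 [16.5 22.6] [-5.   5.   0.2]
31.77 16.49 14.5 [16.3 15.1] [-4.9  5.5  0.4]
32.62 16.33 7.0 [16.2  7.6] [-4.9  4.9  0.5]
33.48 16.17 -0.5 [16.   0.1] [-4.9  5.   0.4]
34.33 16.0 -8.0 [15.8 -7.4] [-4.7  5.3  0.2]
35.17 15.85 -15.5 [ 15.6 -14.9] [-5.   5.2  0.4]
36.02 15.67 -23.0 [ 15.5 -22.4] [-5.4  5.2  0.5]
36.88 15.48 -30.5 [ 15.3 -29.9] [-5.   5.4  0.8]
37.73 15.32 -38.0 [ 15.1 -37.4] [-4.9  5.2  0.3]
38.58 15.16 -45.5 [ 15.  -44.9] [-5.   5.3  1.1]
39.42 15.01 -53.0 [ 14.8 -52.5] [-4.8  4.9  0.4]
40.27 14.85 -60.5 [ 14.6 -59.9] [-4.9  5.3  0.9]
41.12 14.68 -68.0 [ 14.5 -67.4] [-5.2  5.4  1. ]
41.98 14.49 -75.5 [ 14.2 -75. ] [-5.2  5.   0.9]
42.83 14.33 -83.0 [ 14.1 -82.5] [-5.3  5.6  0.9]
43.67 14.14 -90.5 [ 13.9 -90. ] [-4.6  5.3  0.9]
44.52 14.01 -98.0 [ 13.7 -97.4] [-4.9  5.7  0.9]
13.88421929279539 -103.0 45.0917
```

Very steady. Now I'll make the gentle approach to the stop.

```bash
python3 - <<'E'
from h import *
x,y=np.load("xy.npy")
x,y=feed(x,y,-118,.7,slope=.024,fystop=8.5)
manip.dwell(.3);print(x,y,Fm(8),nose(),manip.current_time());np.save("xy.npy",[x,y])
E
```

```text
45.41 13.87 -103.7 [  13.6 -103. ] [-5.   5.9  0.9]
45.69 13.86 -104.4 [  13.6 -103.7] [-5.3  6.6  1.4]
45.98 13.83 -105.1 [  13.5 -104.4] [-4.9  6.7  1.3]
46.26 13.81 -105.8 [  13.5 -105.1] [-5.1  6.   1.4]
46.54 13.79 -106.5 [  13.5 -105.8] [-4.3  6.1  1.5]
46.83 13.8 -107.2 [  13.5 -106.5] [-5.5  6.6  1.4]
47.11 13.77 -107.9 [  13.5 -107.2] [-4.9  7.   1.4]
47.39 13.75 -108.6 [  13.5 -107.9] [-4.9  6.3  0.8]
47.67 13.74 -109.3 [  13.4 -108.6] [-5.   6.2  0.9]
47.96 13.72 -110.0 [  13.4 -109.3] [-4.9  6.9  1.6]
48.24 13.71 -110.7 [  13.4 -110. ] [-4.8  6.6  0.9]
48.52 13.7 -111.4 [  13.4 -110.7] [-5.1  6.9  1.9]
48.81 13.68 -112.1 [  13.4 -111.4] [-5.6  6.7  1. ]
49.09 13.64 -112.8 [  13.3 -112.1] [-5.1  6.5  1.6]
49.38 13.61 -113.5 [  13.4 -112.8] [-5.3  6.5  1.4]
49.66 13.58 -114.2 [  13.2 -113.4] [-5.   7.3  2.1]
49.94 13.56 -114.9 [  13.  -113.7] [-6.  11.6  3.3]
STOP
13.558599996897108 -114.90000000000005 [-5.74602489 11.65078109  3.44082355] [  13.06356353 -113.68109799] 50.3083
```

```bash
python3 - <<'E'
from h import *
p=np.array(manip.current_ee_pos());
def back(d,s): manip.move_l(np.r_[p[:2]-u*d,Z],max_speed=s)
back(.004,.02);print(Fm(4));back(.06,.08)
q=np.r_[p[:2]-u*.06,.10];manip.move_l(q,max_speed=.12)
g=j2w((-180,0));manip.move_l([*g,.10]);manip.move_l([*g,.03],max_speed=.1);manip.move_l([*g,.0185],max_speed=.03)
print(manip.current_time(),Fm(4),manip.current_ee_pos())
manip.set_gripper(.6);manip.dwell(.2);manip.move_l([*g,.15],max_speed=.2)
manip.move_l([*(np.array(g)+[-.05,.25]),.2],max_speed=.3)
print(manip.current_time())
o=[]
for c,(r0,r1,q0,q1) in(("top",(175,305,265,415)),("side",(100,220,230,390))):
    im,d=manip.grab_frame(c);o.append(cv2.resize(im[r0:r1,q0:q1],(400,347) if c=="top" else (400,347),interpolation=2))
    P=cloud(c,im,d).reshape(-1,3);s=P[(np.hypot(*(P[:,:2]-g).T)<.03)&(P[:,2]>.04)&(P[:,2]<.07)];print(len(s),s[:,2].mean() if len(s) else 0)
cv2.imwrite("pics/end.png",np.hstack(o)[:,:,::-1])
E
```

```text
[-0.35003419  0.156678    0.38390027]
54.375 [0.32446078 0.44872902 0.24192101] [ 0.39714626 -0.05451814  0.01834395]
56.8583
103 0.053979701426181644
65 0.05232669294573556
```

View pics/end.png

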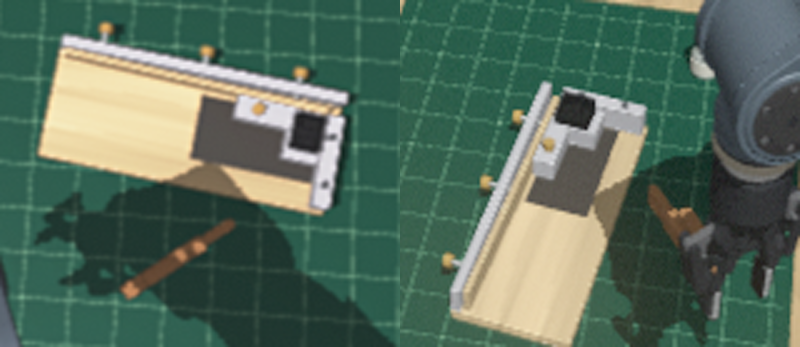

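The sled sits flush on the fence and against the stop (left view, tub at about (305,130)). The stick lies flat on the mat from (128,292) to (232,225), off the jig, and the gripper is clear of it.

```bash
python3 -c "
from bench import manip
print(manip.sign_off())"
```

```text
the job is handed in; nothing more can be done
None
```

I handed the job in at about 57 s of robot time: the sled is flush on the fence and against the stop, the stick lies flat on the mat off the jig, and the jars and tub were left alone; sign-off gave no verdict.

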